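# Hold a spread snap ring at the axle groove

## Task

Squeeze the handles of the snap-ring pliers in the orange holder fully so that their tips spread the steel snap ring, lift both straight out, and lower the spread ring from above over the upright axle stub, without jamming, until it is centred on and level with the dark groove. Finish there while still holding: handles squeezed, ring spread, level and still, not leaning on the axle. Leave the screwdriver, jar and pulley alone.

Things in the scene. Friction and masses are not known exactly. Their poses are not given: they have to be found in the camera images.
- pliers: snap-ring pliers hanging upright in the holder, green handles up, steel tips down, 125 mm tall, 170 g. Origin midway between the tips, at their bottom ends when squeezed (18 mm above the table in the holder), 4 to 7 mm below the ring's middle. z up, y across the handles (squeeze along y), -x where the ring sticks out. A T hanger on the back (x 6 to 21, z 42 to 66 mm) sits in the holder's slot
- pliers_grip (a point): squeezing point midway between the handles, 107 mm up the pliers. Handles: z 74 to 125 mm, 12 mm thick in x; over their outsides here about 52 mm at rest (60 at their top), 28 mm with flat parallel faces when fully squeezed on their stop. About 13 N a handle closes them fully; squeezing spreads the tips
- holder: fixed orange holder, foot 95 x 72 x 10 mm, with a post (34 mm wide, 82 mm high) behind the pliers at x 5 to 29 mm and a 20 mm high ledge under the ring. The post's slot is open at the top: lift the pliers straight up 30 mm or more before moving sideways. Origin on the table straight below the pliers' origin, same axes and yaw as the pliers
- ring: sprung steel horseshoe snap ring, level, 4.5 mm thick, outside 41 mm, inside 29 mm relaxed, 34 g, with two straight ears at its gap on its +x side, towards the pliers. The pliers' notched tips stand between the ears, lips above and below them, and carry the ring when squeezed. Origin: centre of the relaxed ring, on its underside; z up
- ring_eye (a point): centre of the spread ring's opening, at mid thickness (2.2 mm from the ring's origin towards the gap, 2.25 mm up); 25 to 28 mm from the pliers' centre towards the pliers' -x. Fully spread, the opening passes a round of 35 mm diameter centred here: some 2.5 mm free all round the axle
- ring_l (a joint): how far one half of the ring is swung open, rad: 0 relaxed, about 0.24 when the pliers are fully squeezed; the other half follows it
- axle: fixed axle block: aluminium plate 90 x 90 x 10 mm, black hub 52 mm diameter up to 40 mm above the table, upright steel axle stub of 30 mm diameter up to 85 mm, its top 6 mm tapered to 22 mm. Origin on the table on the axle's axis; z up
- axle_groove (a point): centre of the dark groove on the axle's axis, 63 mm above the table; the groove is 10 mm wide (58 to 68 mm) and 25 mm in diameter
- axle_top (a point): centre of the axle's top end, 85 mm above the table
- screwdriver: yellow screwdriver lying on the table, a bystander
- jar: small amber jar with black cap, 52 mm diameter, 50 mm high, a bystander; origin at the centre of its underside
- pulley: loose aluminium belt pulley, 38 mm diameter, 26 mm high, a bystander; origin at the centre of its underside
There are look-alikes about, which are no part of the job. Leave any blue, pink or white look-alike of the pliers alone.

How it is judged (in metres and radians):
On the way, in this order (a step that is already met when the one before it is completed fails the run):
1. the ring is spread by the pliers and lifted clear of the holder (value of joint ring_l above 0.19 rad and height (world z) of ring_eye above 0.055 m and contact force between pliers and ring above 2 N and contact force between the fingers and pliers above 5 N), for 0.1 s.
2. the spread ring is round the upper end of the axle, above the groove (value of joint ring_l above 0.19 rad and horizontal distance between ring_eye and axle_top below 0.0045 m and z of ring_eye in the frame of axle_groove between 0.004 and 0.022 m), for 0.04 s.
At the end, for the whole second after the job is handed in: pliers still squeezed by the robot (over 5 N), ring held spread by them (over 0.19 rad), centred on the axle within 4 mm, within 3 mm of the groove's middle height, level within 8 degrees, at rest, and under 4 N between ring or pliers and the axle (value of joint ring_l above 0.19 rad and horizontal distance between ring_eye and axle_groove below 0.004 m and z of ring_eye in the frame of axle_groove between -0.003 and 0.003 m and angle between ring's own z axis and vertical below 0.14 rad and contact force between the fingers and pliers above 5 N and contact force between pliers and ring above 2 N and contact force between each of ring, pliers and axle below 4 N and linear speed of ring below 0.02 m/s); the arm keeps its last pose, push and grip.
It fails at once if a bystander (screwdriver, jar, pulley) moved more than 30 mm (distance of any of screwdriver, jar, pulley from where it was at the start of the episode above 0.03 m).
It fails at once if the ring or the pliers rammed against the axle with more than 30 N (contact force between any of ring, pliers and axle above 30 N).
It fails at once if the ring dropped to the table (height (world z) of ring_eye below 0.012 m).
It also fails if it takes over 54 s, if anything falls off the work surface, if the arm or the gripper's body presses on something with over 40 N, if the wrist force passes 120 N, or if a joint passes its speed limit or range.

## Robot

A 6-joint arm with a two-finger parallel gripper is mounted at the origin on the work surface. World frame = base frame: x ahead of the robot, y to its left, z up, the work surface at z = 0. Lengths are in mm, angles in rad, forces in N, time in s.
With the tool pointing down it reaches from about 275 to 1000 mm from the base axis. Payload 8.4 kg.
Tool frame: the origin (TCP) lies at the very end of the fingers, on their centre line; the grasp point (between the pads) lies behind it (r.grip_point_offset is the x of the grasp point in the tool frame, in mm); x points along the fingers, z is the direction in which the jaws open and shut, and the axes are right-handed (so a half turn about x gives the same grasp; the last joint's range is limited). The gripper opens to 85 mm and grips with 20 to 120 N. Pads are 22 mm wide; open, the fingers measure 114 mm over their backs; the gripper's body (76 mm by 85 mm) begins 54 mm behind the grasp point. The pads swing forward as they close: fully open they stand 13 mm farther back than shut.
Start: joints at [1.211, 0.353, 1.633, -0, 1.155, -0.002], TCP at [218.883, 585.421, 231.281] pointing down, gripper open.
Joint ranges: [-2.63, 2.63], [-0.92, 2.1], [0.06, 2.66], [-1.3, 4.44], [0, 2.69], [-3.02, 3.02]. Speed limits (rad/s): [2.22, 2.22, 2.79, 3.14, 3.14, 3.14].

## Interface

Orientations are given as [roll, pitch, yaw] about the fixed x, y, z axes, in that order (R = Rz(yaw) Ry(pitch) Rx(roll)).
In Python, from rig import r, vision, order gives the robot as it stands. The module is installed in compiled form; this text tells all that it offers.
- The arm moves only by the tool step_arm, never from a script. Its argument "rows" is a list of rows, each a list of 7 numbers: the shift along the world's x, y, z in mm, then the turn, a rotation vector about the world's x, y, z in rad, then the finger opening in mm, from 0 to 85.4. A call has exactly 8 rows; each row is the pose to reach, as a shift and turn from the pose measured when the call began; what a row does not reach only later rows make up. A row lasts 1/8 s, in which the tool goes at most 62.5 mm and 10.7 degrees, less where a joint would pass 70% of its speed; a pose out of reach is approached as far as the arm can. A call with a gripper value outside its range is refused whole. The fingers move at their own pace and stop on an object; "force" is the grip in N (left out, the last holds). Time passes only in rows, so rows that repeat a pose let the fingers close, or fill a call up. It gives the time, the measured TCP pose, the force and the opening at its end, in the units of the state.
- r.sense(): the state, without advancing time (a new reading comes with each control period).
- vision.grab_frame(name): name is "side" or "top"; returns (picture, depth): 420x560x3 uint8, red, green, blue; 420x560 float32, mm along the optical axis (not along the pixel's ray), 0 where there is no reading.
- vision.camera_info(name): a dict with "K" (3x3 intrinsics, pixels), "origin" and "attitude" of the camera in the world. Camera axes: x right, y down, z forward; pixel columns grow to the right and rows downward; lengths in mm; the calibration is good to about 2 mm. A picture is of the moment at which its call begins. camera_info takes no time and is no camera call.
- order.sign_off(): hands the job in, once; it reports no verdict.
The state is a dict: "clock": time; "qpos": joint angles; "qvel": joint speeds; "joint_efforts": joint torques, N m; "eef_pos": TCP position; "tcp_rot": TCP orientation; "contact_force": force on the tool from outside, world axes, zero at the start; "wrist_torque": the same for the moment, N m; "opening": opening from 0.0 (shut) to 1.0 (fully open).
Only numpy, scipy, OpenCV 4.12 (cv2) and the standard library are available. Lean on these libraries where they do the work, as an engineer would, in place of code of your own. Each camera call takes 0.05 s, during which the arm holds its last target.

## Working session

There is one attempt and no reset: what is moved stays moved. The work goes in short steps, Python scripts to look and compute and a tool call to move; the robot and the scene stay as the last step left them, time stands still between calls to the robot, and variables do not carry over. Pictures are saved under pics/ and viewed, and the job is handed in when it is done.

Besides the shell and the picture viewer there is one more tool, called after "Request:" in YAML: its name, and indented under it one key for each argument. step_arm: Moves the arm, as the interface text tells. Its arguments: {"type":"object","properties":{"rows":{"type":"array"},"force":{"type":"number"}},"required":["rows"]}

```bash
mkdir -p pics; cat > h.py <<'E'
from rig import r, vision, order
import numpy as np, cv2
E
python3 - <<'E'
from h import *
print(r.sense(), r.grip_point_offset)
for n in("side","top"):
    p,d=vision.grab_frame(n); np.savez(f'pics/{n}0.npz',p=p,d=d); cv2.imwrite(f'pics/{n}0.png',p[:,:,::-1]); print(vision.camera_info(n))
E
```

```text
{'clock': 0.0, 'qpos': array([ 1.21060899e+00,  3.53657081e-01,  1.63410388e+00, -2.26551743e-05,
        1.15519516e+00, -2.41901771e-03]), 'qvel': array([-0.00062834,  0.0006713 ,  0.00064389, -0.00111038,  0.00054156,
       -0.00032204]), 'joint_efforts': array([-2.88922609e-03, -6.05256057e+01, -3.42068410e+01, -2.49786199e-04,
        9.41894104e-03,  9.10558788e-05]), 'eef_pos': array([218.72215062, 584.99101479, 230.56904171]), 'tcp_rot': array([-3.12882067,  1.56943269, -1.91578351]), 'contact_force': array([-0.01675376,  0.33802105, -0.8365092 ]), 'wrist_torque': array([0.00777346, 0.01841916, 0.02538892]), 'opening': 1.0010782846798052} -18.700000000000003
{'K': array([[437.53534629,   0.        , 268.11586284],
       [  0.        , 437.53534629, 209.73059732],
       [  0.        ,   0.        ,   1.        ]]), 'origin': array([  23.24325995, -620.91305378,  810.78341915]), 'attitude': array([-2.29644548e+00, -8.37505290e-04, -6.24114980e-01])}
{'K': array([[391.89905664,   0.        , 272.3281504 ],
       [  0.        , 391.89905664, 209.39598933],
       [  0.        ,   0.        ,   1.        ]]), 'origin': array([366.88415737,  23.31897467, 952.04165887]), 'attitude': array([-3.02332437, -0.02996665, -1.58352033])}
```

View pics/side0.png

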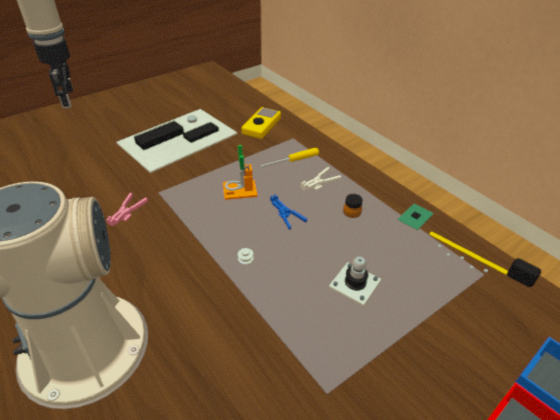

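View pics/top0.png

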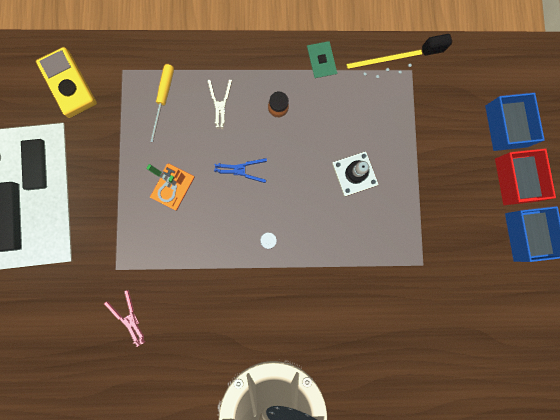

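The side view shows the holder with the pliers at about (240,180) and the axle at (357,275). In the top view the holder is at (172,185) and the axle at (358,172). Next I enlarge both areas.

```bash
cat >> h.py <<'E'
from scipy.spatial.transform import Rotation as Ro
def cam(n):
    c=vision.camera_info(n); return c['K'],Ro.from_euler('xyz',c['attitude']).as_matrix(),c['origin']
def cloud(n,d):
    K,R,o=cam(n); v,u=np.mgrid[0:420,0:560]
    P=np.stack([(u-K[0,2])/K[0,0]*d,(v-K[1,2])/K[1,1]*d,d],-1)
    return P@R.T+o
def ray_at(n,u,v,z):
    K,R,o=cam(n); w=R@np.array([(u-K[0,2])/K[0,0],(v-K[1,2])/K[1,1],1]); return o+w*(z-o[2])/w[2]
def proj(n,P):
    K,R,o=cam(n); q=(np.asarray(P)-o)@R; return (q/q[...,2:])@K.T
def crop(p,u,v,w,h,s,name):
    c=p[v:v+h,u:u+w,::-1]; cv2.imwrite(name,cv2.resize(c,None,fx=s,fy=s,interpolation=cv2.INTER_CUBIC))
E
python3 - <<'E'
from h import *
t=np.load('pics/top0.npz');s=np.load('pics/side0.npz')
crop(t['p'],140,150,70,70,8,'pics/c1.png');crop(t['p'],325,140,60,60,8,'pics/c2.png')
crop(s['p'],205,135,70,70,8,'pics/c3.png');crop(s['p'],325,245,60,60,8,'pics/c4.png')
for n,d in(('top',t['d']),('side',s['d'])):
    P=cloud(n,d)
    print(n,'table',np.median(P[255:265,200:300,2]) if n=='top' else np.median(P[195:215,195:215,2]))
    np.set_printoptions(linewidth=250,suppress=True,precision=0)
    if n=='top':
        print(P[163:215:2,146:198:2,2].astype(int)); print(P[150:196:2,332:380:2,2].astype(int))
E
```

```text
top table -0.023286694610419545
[[  0   2  -1  -1   0   2   0   0   0  -2  -5   1   2  -1   0   0  -2  -2  -1   0   2   0   2   1   0   1]
 [  1 137 140   1  -3   2  -1   1  -1   0  81  81   5   6   1   2   0  -1   0   0   0  -1   1   0   0   0]
 [ -2 139 137 127 125   0   4   0  -1   0  80  80  79  84   5   7   0   2   1   0   0  -2  -1   4   2  -2]
 [  0 137 133 129 120 116   0  -1   0  79  74  85  82  79  80  80   8  10   1   0   0   2   0   0   0   0]
 [ -2   0   0 125 118 110 106  99 952  80  79  81  83  83  80  78  74   8   9   9   0   2   0  -1  -1  -2]
 [  0   1   0   0 115 107  99  94  87  85  86  85  81  80  76  79  64  56  44   7   6   9   0  -1   0  -1]
 [  3  -3   0   0  -1  -1  96  91  89  83  81  86  86  82  84  70  59  53  37  17   8   8   7  12  -2   0]
 [  0   1  -1   3   0  -1  -2  -2  82  83  77  82 138 137  65  65  57  45  32  14   5   8  10   8   2   0]
 [  2 952   0   5  -1   1   0   7  10  76  74  80 136 136  60  60  51  34  24 952   7   7   7   8  -1   1]
 [  1  -1   0   0   1   0   1  10   8   7  42  78 123 101  46  51  43  26  12  11   9   8   9   1   1   1
[... 3322 characters left out ...]
 8   7   9   9  11  15  15  15  15  12   8   8   8   9   9  13  13   9   2]
 [  1   0   0   0   9  13  13   9  12   8   9   8   8   7  12   8  10  11  12  11   9   9   8   7]
 [ -2   0  -1   0   1   9   9   9   9   9   7   8 952   8  10   8   9   8   8   9  11   7   1   0]
 [  1   1   1   2   0   8  11  10  11   9   9   9   8   8  10   8  11   9   8   0   2  -1   1   0]
 [  0   3   4   0   1   8   9  14  14  12   9  13   8   9   8   7   1   0   3   0   0   1   1   1]
 [  1   0   0   0   1   0   7  11  15   7  10   8  11   1   3   0   0   0   1   0   3  -1   0   1]
 [  0  -1  -3   1  -1   0  13   9   7   7   0   1   0  -1   0  -1   0   0   0   2   0   1   0   1]]
side table 2.2812860670449595
```

View pics/c1.png

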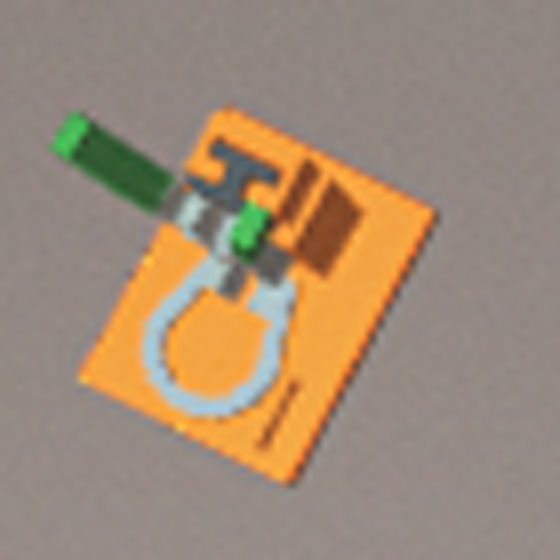

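View pics/c2.png

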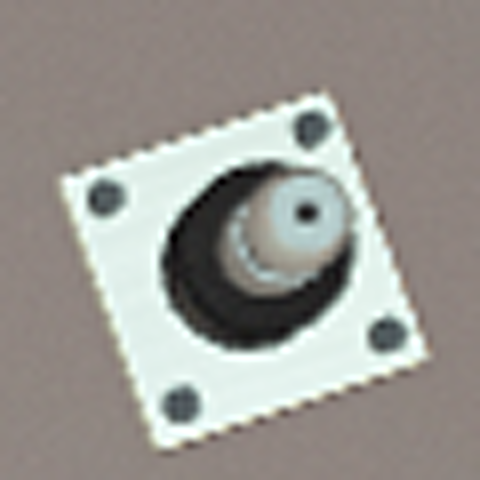

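View pics/c3.png

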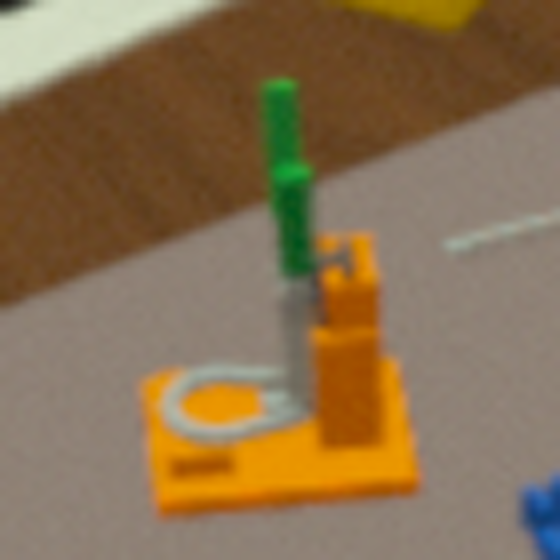

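View pics/c4.png

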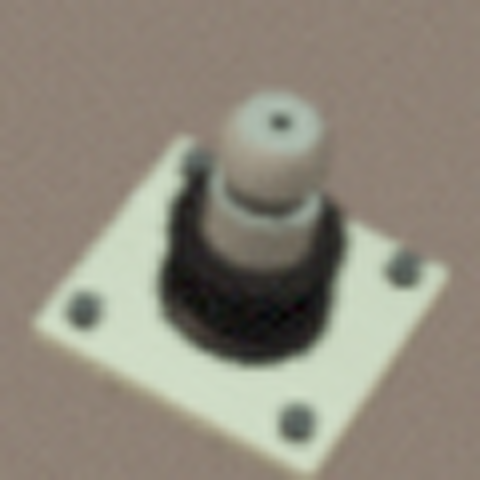

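The top crop shows the holder foot corners at (230,105), (437,212), (292,487) and (80,378), the handle tops at (73,137) and (252,228), and the axle's top hole at (306,211). In the side crop the axle hole is at (280,121), and the handle tops are at (280,88) and (292,172).

```bash
python3 - <<'E'
from h import *
np.set_printoptions(suppress=True,precision=1)
def T(x,y,z,o=(140,150),n='top'): return ray_at(n,(x+.5)/8-.5+o[0],(y+.5)/8-.5+o[1],z)
S=lambda x,y,z,o=(205,135):T(x,y,z,o,'side')
c=np.array([T(*q,10) for q in((230,105),(437,212),(292,487),(80,378))]);print('foot top',c,c.mean(0))
e=c-np.roll(c,-1,0);print(np.linalg.norm(e,axis=1),np.degrees(np.arctan2(e[:,1],e[:,0])))
c2=np.array([S(*q,10) for q in((152,495),(143,382),(400,365),(416,478))]);print('foot side',c2,c2.mean(0))
e=c2-np.roll(c2,-1,0);print(np.linalg.norm(e,axis=1),np.degrees(np.arctan2(e[:,1],e[:,0])))
print('handles top',T(73,137,143),T(252,228,143)); print('handles side',S(280,88,143),S(292,172,143))
print('ring top cen',T(212,340,22.5),'side',S(228,403,22.5))
print('axle',T(306,211,85,(325,140)),S(280,121,85,(325,245)))
a=np.array([T(*q,10,(325,140)) for q in((327,92),(430,355),(157,450),(62,180))]);print(a.mean(0))
a=np.array([S(*q,10,(325,245)) for q in((182,137),(450,268),(312,470),(36,322))]);print(a.mean(0))
E
```

```text
foot top [[595.4 245.8  10. ]
 [561.9 182.7  10. ]
 [478.1 225.1  10. ]
 [511.7 289.   10. ]] [536.8 235.7  10. ]
[71.4 93.9 72.2 94.2] [  62.   -26.9 -117.8  152.7]
foot side [[481.4 231.9  10. ]
 [512.9 289.8  10. ]
 [596.1 242.7  10. ]
 [563.3 184.7  10. ]] [538.4 237.3  10. ]
[65.9 95.6 66.6 94.5] [-118.5  150.5   60.5  -29.9]
handles top [554.9 254.9 143. ] [530.4 208.1 143. ]
handles side [555.4 251.7 143. ] [531.1 206.9 143. ]
ring top cen [520.9 246.8  22.5] side [523.8 247.   22.5]
axle [ 567.3 -211.2   85. ] [ 568.9 -210.9   85. ]
[ 566.7 -211.5   10. ]
[ 568.6 -211.3   10. ]
```

```bash
cat >> h.py <<'E'
def Rt(deg,sgn=1):
    a=np.radians(deg); z=sgn*np.array([np.cos(a),np.sin(a),0]); x=np.array([0,0,-1.]); return np.stack([x,np.cross(z,x),z],1)
def state():
    s=r.sense(); return s,Ro.from_euler('xyz',s['tcp_rot']).as_matrix()
def goto(p,R):
    s,R0=state(); return np.array(p)-s['eef_pos'], Ro.from_matrix(R@R0.T).as_rotvec()
E
python3 - <<'E'
from h import *
np.set_printoptions(suppress=True,precision=4)
s,R=state();print(R)
for g in(1,-1): print(goto([542.9,230.6,170],Rt(62.5,g)))
E
```

```text
[[-0.0004 -0.9367  0.3502]
 [-0.0012  0.3502  0.9367]
 [-1.     -0.     -0.0013]]
(array([ 324.1486, -354.4103,  -60.6097]), array([ 0.0012, -0.0005, -0.1221]))
(array([ 324.1486, -354.4103,  -60.6097]), array([0.0008, 0.0018, 3.0195]))
```

Request:
step_arm:
  rows:
    - [40,-44,0,0,0,-0.015,85]
    - [80,-88,0,0,0,-0.03,85]
    - [120,-132,0,0,0,-0.045,85]
    - [160,-176,0,0,0,-0.06,85]
    - [200,-220,0,0,0,-0.075,85]
    - [240,-264,-5,0.001,0,-0.09,85]
    - [280,-308,-15,0.001,0,-0.105,85]
    - [310,-340,-20,0.001,0,-0.122,85]
  force: 40

```text
clock: 1.1
eef_pos: [529.7, 242.8, 209.9]
tcp_rot: [2.528, 1.569, -2.666]
contact_force: [1.1, 0.0, -0.5]
opening: 0.995
```

```bash
python3 - <<'E'
from h import *
np.set_printoptions(suppress=True,precision=4)
s,R=state();print(s['eef_pos'],s['qpos'],goto([542.9,230.6,170],Rt(62.5)))
p,d=vision.grab_frame('side');crop(p,190,70,110,110,6,'pics/d1.png')
E
```

```text
[529.733  242.7854 209.9069] [ 0.4272  0.31    1.7463 -0.0001  1.0867 -0.6621] (array([ 13.167 , -12.1854, -39.9069]), array([ 0.0007, -0.0013,  0.0015]))
```

View pics/d1.png

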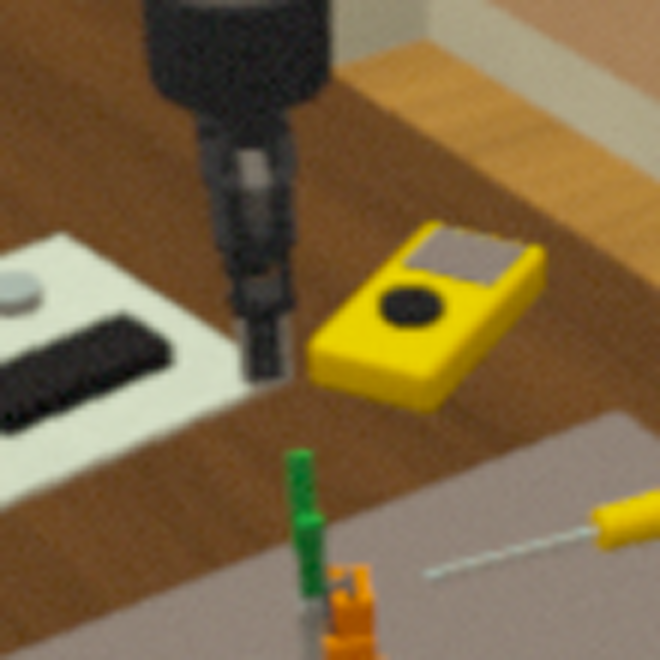

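The open gripper stands above the pliers, slightly left of the green handles at (300,455). I align over them at z = 165.

Request:
step_arm:
  rows:
    - [4,-4,-8,0,0,0,85]
    - [8,-8,-20,0,0,0,85]
    - [13,-12,-30,0,0,0.001,85]
    - [13,-12,-40,0,-0.001,0.001,85]
    - [13,-12,-45,0,-0.001,0.001,85]
    - [13,-12,-45,0,-0.001,0.001,85]
    - [13,-12,-45,0,-0.001,0.001,85]
    - [13,-12,-45,0,-0.001,0.001,85]

```text
clock: 2.15
eef_pos: [545.6, 228.0, 164.9]
tcp_rot: [-1.927, 1.568, -0.838]
contact_force: [-0.5, -0.3, 0.3]
opening: 0.995
```

```bash
python3 - <<'E'
from h import *
np.set_printoptions(suppress=True,precision=4)
s,R=state();print(s['eef_pos'],s['qpos'],R,s['contact_force'])
p,d=vision.grab_frame('side');crop(p,205,85,80,80,8,'pics/e1.png')
p,d=vision.grab_frame('top');crop(p,110,120,100,100,6,'pics/e2.png')
E
```

```text
[545.6465 228.0419 164.8815] [ 0.395   0.3716  1.7686 -0.0034  1.0004 -0.6922] [[ 0.002  -0.8861  0.4634]
 [-0.0022  0.4634  0.8861]
 [-1.     -0.0028 -0.001 ]] [-0.4584 -0.2635  0.2562]
```

View pics/e1.png

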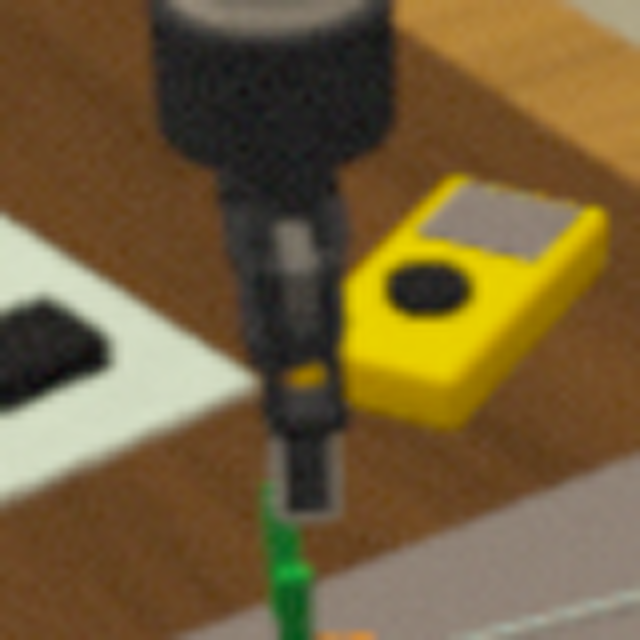

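View pics/e2.png

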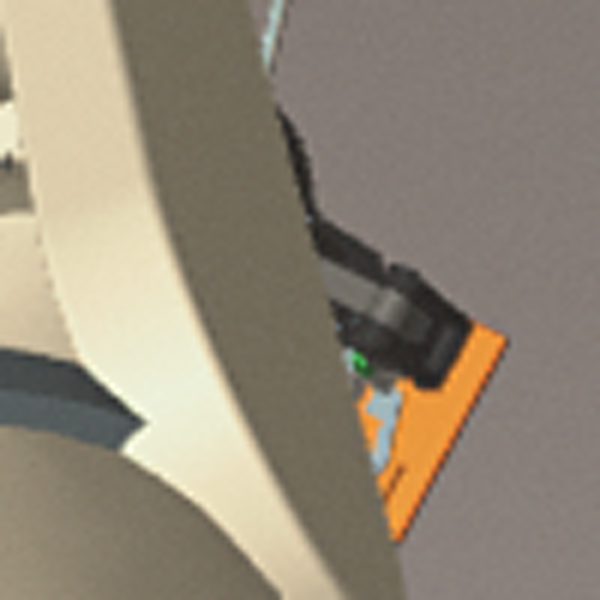

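Request:
step_arm:
  rows:
    - [-2,2,0,0,0,0,85]
    - [-2,2,-8,0,0,0,85]
    - [-2,2,-20,0,0,0,85]
    - [-2,2,-32,0,0,0,85]
    - [-2,2,-44,0,0,0,85]
    - [-2,2,-54,0,0,0,85]
    - [-2,2,-58.5,0,0,0,85]
    - [-2,2,-58.5,0,0,0,85]

```text
clock: 3.25
eef_pos: [543.5, 229.9, 106.0]
tcp_rot: [-2.161, 1.568, -1.072]
contact_force: [0.1, 0.4, 1.8]
opening: 0.997
```

```bash
python3 - <<'E'
from h import *
np.set_printoptions(suppress=True,precision=4)
p,d=vision.grab_frame('side');crop(p,205,115,80,80,8,'pics/f1.png')
s,R=state();print(s['eef_pos'],R,s['contact_force'])
for t in(-45,0,45): print(((proj('side',s['eef_pos']+R[:,2]*t)[:2]-[205,115])+.5)*8-.5)
E
```

```text
[543.7159 229.9999 106.3663] [[ 0.002  -0.8861  0.4635]
 [-0.0022  0.4635  0.8861]
 [-1.     -0.0028 -0.0011]] [ 1.0559 -0.4914 -0.0464]
[303.0806 453.4356]
[290.312  376.5936]
[278.2275 303.869 ]
```

View pics/f1.png

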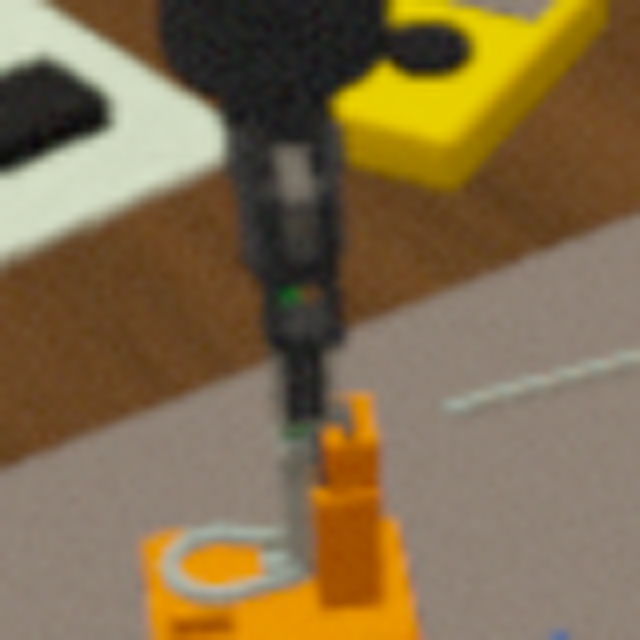

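Request:
step_arm:
  rows:
    - [0,0,0,0,0,0,70]
    - [0,0,0,0,0,0,62]
    - [0,0,0,0,0,0,56]
    - [0,0,0,0,0,0,50]
    - [0,0,0,0,0,0,45]
    - [0,0,0,0,0,0,40]
    - [0,0,0,0,0,0,34]
    - [0,0,0,0,0,0,28]
  force: 45

```text
clock: 4.3
eef_pos: [546.2, 232.0, 108.8]
tcp_rot: [-0.87, 1.563, 0.218]
contact_force: [0.7, 6.0, 12.0]
opening: 0.332
```

Request:
step_arm:
  rows:
    - [0,0,0,0,0,0,22]
    - [0,0,0,0,0,0,22]
    - [0,0,0,0,0,0,22]
    - [0,0,0,0,0,0,22]
    - [0,0,0,0,0,0,22]
    - [0,0,0,0,0,0,22]
    - [0,0,0,0,0,0,22]
    - [0,0,0,0,0,0,22]
  force: 50

```text
clock: 5.3
eef_pos: [546.6, 232.5, 109.4]
tcp_rot: [-0.781, 1.562, 0.307]
contact_force: [-1.2, 4.6, 7.6]
opening: 0.291
```

```bash
python3 - <<'E'
from h import *
np.set_printoptions(suppress=True,precision=4)
p,d=vision.grab_frame('side');crop(p,205,115,80,80,8,'pics/g1.png')
s,R=state();print(s['eef_pos'],R,s['contact_force'],s['wrist_torque'],s['opening']*85.4)
E
```

```text
[546.5556 232.4987 109.3795] [[ 0.0084 -0.8858  0.4641]
 [ 0.0026  0.4641  0.8858]
 [-1.     -0.0062  0.0062]] [-2.1925  3.3161  7.7576] [0.5817 0.2448 0.0615] 24.945792561451785
```

View pics/g1.png

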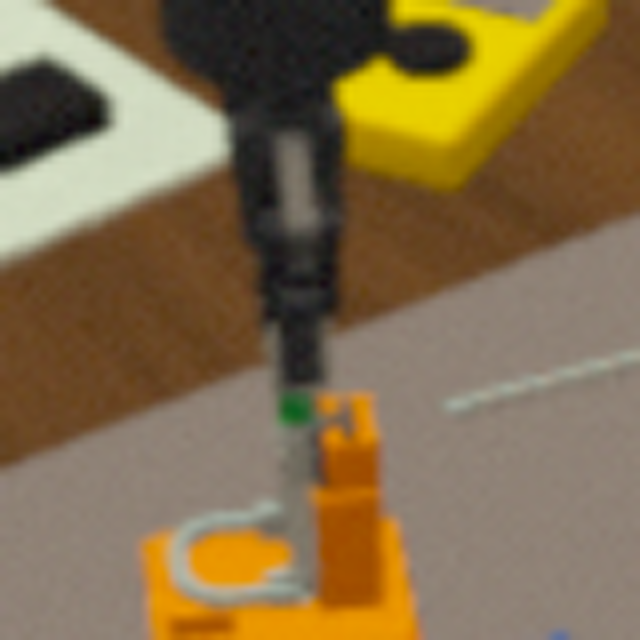

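The handles are squeezed at about 25–28 mm opening, and the ring's gap at (275,545) is visibly wider. Next is the straight lift.

Request:
step_arm:
  rows:
    - [0,0,1,0,0,0,22]
    - [0,0,3,0,0,0,22]
    - [0,0,5,0,0,0,22]
    - [0,0,8,0,0,0,22]
    - [0,0,11,0,0,0,22]
    - [0,0,14,0,0,0,22]
    - [0,0,16,0,0,0,22]
    - [0,0,16,0,0,0,22]
  force: 50

```text
clock: 6.35
eef_pos: [546.6, 232.6, 125.6]
tcp_rot: [-0.773, 1.562, 0.316]
contact_force: [-1.6, 0.7, -1.6]
opening: 0.291
```

```bash
python3 - <<'E'
from h import *
np.set_printoptions(suppress=True,precision=4)
p,d=vision.grab_frame('side');crop(p,205,105,80,80,8,'pics/h1.png')
s,R=state();print(s['eef_pos'],R,s['contact_force'],s['wrist_torque'],s['opening']*85.4)
E
```

```text
[546.5452 232.5529 125.4972] [[ 0.0085 -0.8857  0.4641]
 [ 0.0027  0.4641  0.8858]
 [-1.     -0.0062  0.0064]] [-0.5757 -0.1564 -2.1253] [ 0.0974  0.1196 -0.0243] 25.16211691640122
```

View pics/h1.png

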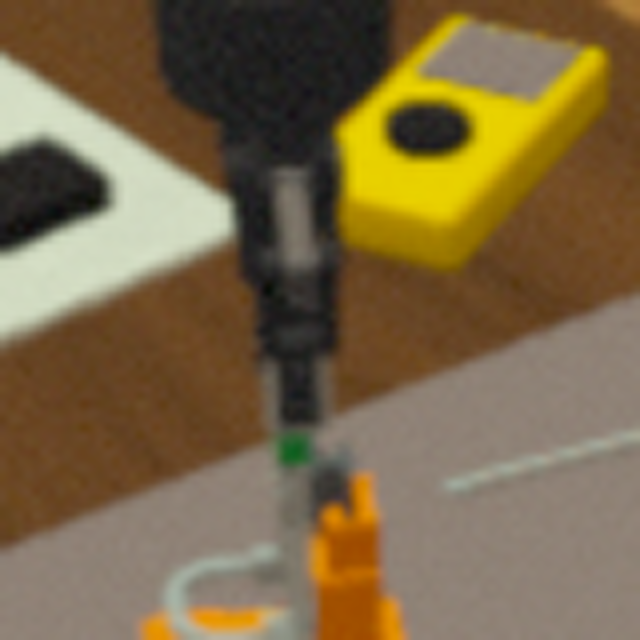

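Request:
step_arm:
  rows:
    - [0,0,4,0,0,0,22]
    - [0,0,12,0,0,0,22]
    - [0,0,22,0,0,0,22]
    - [0,0,32,0,0,0,22]
    - [0,0,44,0,0,0,22]
    - [0,0,56,0,0,0,22]
    - [0,0,66,0,0,0,22]
    - [0,0,70,0,0,0,22]
  force: 50

```text
clock: 7.4
eef_pos: [546.9, 232.7, 196.4]
tcp_rot: [-0.764, 1.561, 0.324]
contact_force: [-0.2, 0.2, -2.8]
opening: 0.29
```

```bash
python3 - <<'E'
from h import *
np.set_printoptions(suppress=True,precision=4)
p,d=vision.grab_frame('side');crop(p,205,75,80,100,8,'pics/i1.png')
s,R=state();print(s['eef_pos'],R,s['contact_force'],s['wrist_torque'],s['opening']*85.4,s['qpos'])
E
```

```text
[546.8951 232.6865 196.4703] [[ 0.0095 -0.8857  0.4641]
 [ 0.0032  0.4641  0.8858]
 [-1.     -0.0069  0.0072]] [ 0.8545  0.2606 -1.5067] [-0.0471  0.0308 -0.0067] 25.09270428622246 [ 0.4002  0.3359  1.742  -0.0009  1.0537 -0.6875]
```

View pics/i1.png

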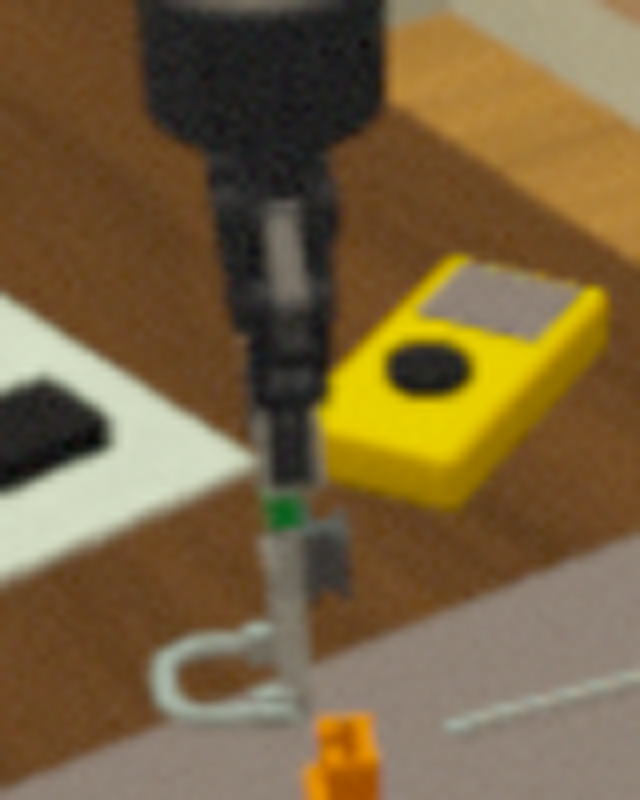

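The ring is carried and level at (225,675), clear of the holder. I measure its offset from the TCP using the side depth.

```bash
cat >> h.py <<'E'
def ringpts(n,d,s,R,zlo,zhi):
    P=cloud(n,d); t=s['eef_pos']; q=(P-t)@np.stack([-R[:,1],R[:,2]],1)  # local x (=+pliers x?), y
    q=np.dstack([q,P[...,2]-t[2]])
    m=(d>0)&(abs(q[...,0])<70)&(abs(q[...,1])<45)&(q[...,2]>zlo)&(q[...,2]<zhi)
    return q,m
E
python3 - <<'E'
from h import *
np.set_printoptions(suppress=True,precision=1,linewidth=200)
s,R=state()
print(-R[:,1])
p,d=vision.grab_frame('side');np.savez('pics/i.npz',p=p,d=d)
q,m=ringpts('side',d,s,R,-105,-70)
v,u=np.nonzero(m); print(m.sum())
for a in np.hstack([u[:,None],v[:,None],q[m]]): print(a)
E
```

```text
[ 0.9 -0.5  0. ]
131
[236.  153.  -12.8  19.7 -76.6]
[237.  153.  -10.   20.2 -77.2]
[238.  153.   -7.3  18.8 -76.6]
[239.  153.   -4.7  16.  -74.9]
[230.  154.  -29.6  21.2 -79.4]
[231.  154.  -26.6  27.4 -83.9]
[232.  154.  -23.9  24.3 -82. ]
[233.  154.  -21.1  26.8 -84. ]
[234.  154.  -18.4  24.3 -82.6]
[235.  154.  -15.7  21.8 -81.1]
[236.  154.  -13.2  15.4 -77.1]
[237.  154.  -10.4  16.1 -77.8]
[238.  154.   -7.4  19.9 -80.7]
[239.  154.   -4.8  16.6 -78.6]
[227.  155.  -38.1  22.9 -83.1]
[228.  155.  -35.3  23.1 -83.5]
[229.  155.  -32.6  22.  -83. ]
[230.  155.  -29.9  19.8 -81.8]
[231.  155.  -27.1  19.5 -81.8]
[232.  155.  -24.3  19.3 -82. ]
[233.  155.  -21.6  19.1 -82.1]
[234.  155.  -18.8  19.5 -82.7]
[235.  155.  -16.   18.4 -82.2]
[236.  155.  -13.3  17.4 -81.8]
[237.  155.  -10.7  13.5 -79.4]
[238.  155.   -7.8  16.2 -81.5]
[239.  155.   -4.9  18.3 -83.2]
[226.  156.  -41.2  18.  -82.9]
[227.  156.  -38.5  18.6 -83.5]
[228.  156.  -35.7  17.3 -82.9]
[229.  156.  -32.8  21.3 -85.9]
[230.  156.  -30.1  20.  -85.3]
[231.  156.  -27.3  18.6 -84.6]
[232.  156.  -24.6  18.
[... 2412 characters left out ...]
5.  164.  -19.7 -25.9 -81.2]
[236.  164.  -16.9 -23.7 -83. ]
[237.  164.  -14.2 -23.1 -83.7]
[238.  164.  -11.3 -19.9 -86.3]
[239.  164.   -8.8 -24.4 -83.3]
[240.  164.   -5.9 -20.9 -86.1]
[241.  164.   -3.4 -24.9 -83.5]
[242.  164.   -0.5 -21.8 -86. ]
[243.  164.    2.4 -18.7 -88.5]
[229.  165.  -36.1 -23.1 -84.9]
[230.  165.  -33.4 -23.9 -84.5]
[231.  165.  -30.6 -20.8 -87.1]
[232.  165.  -27.9 -22.5 -86.1]
[233.  165.  -25.3 -24.2 -85.1]
[234.  165.  -22.6 -24.6 -85.1]
[235.  165.  -19.8 -24.  -85.9]
[237.  165.  -14.3 -22.6 -87.4]
[238.  165.  -11.4 -18.6 -90.6]
[239.  165.   -8.6 -17.9 -91.3]
[240.  165.   -5.9 -18.1 -91.5]
[241.  165.   -3.3 -19.7 -90.6]
[242.  165.   -0.7 -22.2 -89. ]
```

Request:
step_arm:
  rows:
    - [0,-6,8,0,0,0,22]
    - [2,-22,16,0,0,0,22]
    - [5,-48,20,0,0,0,22]
    - [8,-80,20,0,0,0,22]
    - [11,-114,20,0,0,0,22]
    - [14,-148,20,0,0,0,22]
    - [17,-182,20,0,0,0,22]
    - [20,-216,20,0,0,0,22]

```text
clock: 8.5
eef_pos: [566.6, 14.4, 216.4]
tcp_rot: [-0.804, 1.561, 0.284]
contact_force: [-0.9, 0.3, -1.6]
opening: 0.292
```

Request:
step_arm:
  rows:
    - [3,-34,0,0,0,0,22]
    - [6,-68,0,0,0,0,22]
    - [9,-102,0,0,0,0,22]
    - [12,-134,0,0,0,0,22]
    - [15,-164,0,0,0,0,22]
    - [18,-188,0,0,0,0,22]
    - [20,-202,0,0,0,0,22]
    - [20,-206,0,0,0,0,22]

```text
clock: 9.5
eef_pos: [586.6, -192.2, 216.4]
tcp_rot: [-0.789, 1.561, 0.298]
contact_force: [0.2, -0.3, -2.4]
opening: 0.291
```

```bash
python3 - <<'E'
from h import *
np.set_printoptions(suppress=True,precision=4)
s,R=state();print(s['eef_pos'],R,s['contact_force'],s['opening']*85.4,s['qpos'],goto([590.6,-221.1,216],Rt(62.4)))
p,d=vision.grab_frame('top');cv2.imwrite('pics/j0.png',p[:,:,::-1])
E
```

```text
[ 586.583  -192.2423  216.3961] [[ 0.0094 -0.8852  0.4652]
 [ 0.0029  0.4653  0.8852]
 [-1.     -0.0069  0.0069]] [ 0.2094 -0.2628 -2.3578] 24.833462209088577 [-0.3223  0.351   1.6714  0.0064  1.1112 -1.412 ] (array([  4.017 , -28.8577,  -0.3961]), array([-0.0029,  0.0094,  0.0022]))
```

View pics/j0.png

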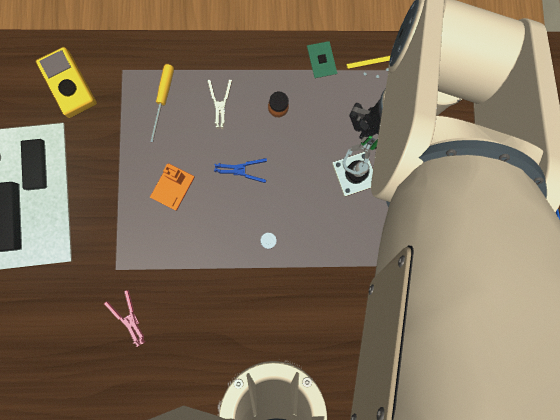

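The ring is just visible near the axle at (358,160), with the arm beginning to hide it. I move over the axle.

Request:
step_arm:
  rows:
    - [1,-7,0,0,0,0,22]
    - [2,-14,0,0,0,0,22]
    - [3,-20,0,0,0,0,22]
    - [4,-26,0,0,0,0,22]
    - [4,-29,0,0,0,0,22]
    - [4,-29,0,0,0,0,22]
    - [4,-29,0,0,0,0,22]
    - [4,-29,0,0,0,0,22]

```text
clock: 10.55
eef_pos: [590.5, -220.9, 216.4]
tcp_rot: [-0.782, 1.561, 0.306]
contact_force: [-0.4, 0.1, -2.6]
opening: 0.293
```

```bash
python3 - <<'E'
from h import *
np.set_printoptions(suppress=True,precision=4)
p,d=vision.grab_frame('top');np.savez('pics/kt.npz',p=p,d=d);crop(p,310,110,80,80,8,'pics/k1.png')
p,d=vision.grab_frame('side');np.savez('pics/ks.npz',p=p,d=d);crop(p,320,190,80,100,8,'pics/k2.png')
s,R=state();print(s['eef_pos'],R,s['contact_force'],s['opening']*85.4,s['qpos'])
E
```

```text
[ 590.5039 -220.896   216.3523] [[ 0.0092 -0.8854  0.4647]
 [ 0.0029  0.4648  0.8854]
 [-1.     -0.0068  0.0068]] [-0.1051  0.5639 -1.8248] 24.763238239159428 [-0.3636  0.3713  1.6416  0.0066  1.1211 -1.4539]
```

View pics/k1.png

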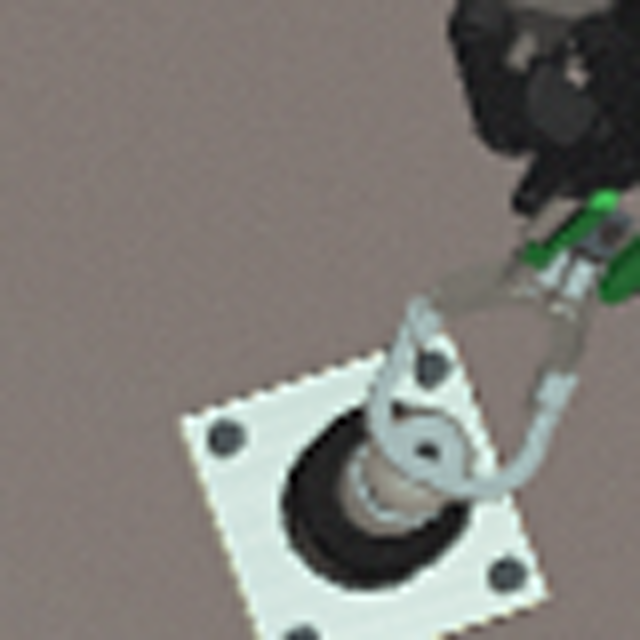

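View pics/k2.png

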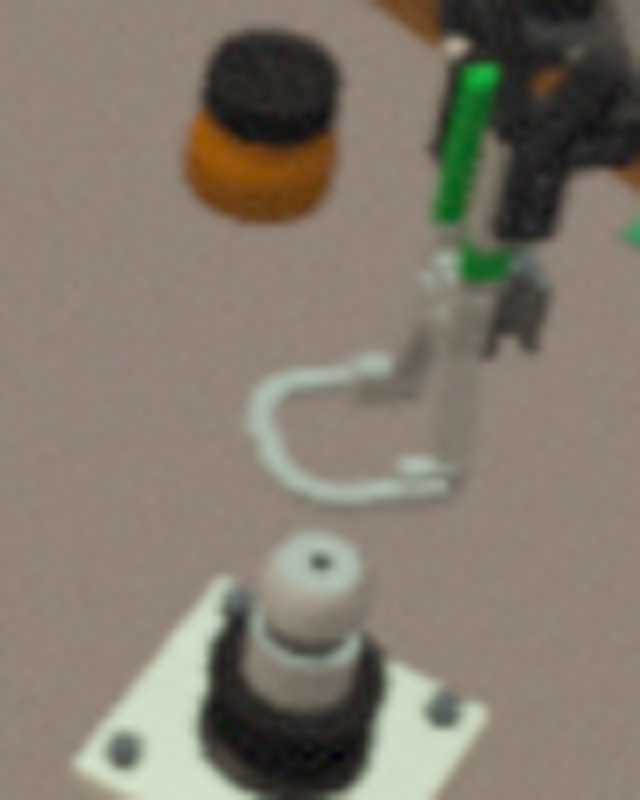

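Both cameras see the spread ring above the axle. In the top crop its back is at (430,470), and in the side crop at (255,420) with the ears at (375,365) and (430,470). I fit a spread-ring model in each camera.

```bash
cat >> h.py <<'E'
from scipy.optimize import least_squares
def curve(sw=0.24,ear=8):
    # relaxed ring centreline in pliers axes, origin ring centre; pivot at back (-17.5,0)
    th=np.radians(np.linspace(180,38,60)); a=np.stack([17.5*np.cos(th),17.5*np.sin(th)],1)
    e=a[-1]; ex=np.linspace(1,ear,10); a=np.vstack([a,np.stack([e[0]+ex,np.full(10,e[1])],1)])
    piv=np.array([-17.5,0]); c,s_=np.cos(sw),np.sin(sw)
    h=(a-piv)@np.array([[c,s_],[-s_,c]])+piv
    return np.vstack([h[::-1],h*[1,-1]])
def ringfit(n,p,d,s,R,zmid,lo=-94,hi=-76):
    P=cloud(n,d); t=s['eef_pos']; ex=-R[:2,1]; ey=R[:2,2]
    K,Rc,o=cam(n); v,u=np.mgrid[0:420,0:560]
    w=np.stack([(u-K[0,2])/K[0,0],(v-K[1,2])/K[1,1],np.ones_like(u)],-1)@Rc.T
    G=o+w*((zmid-o[2])/w[...,2])[...,None]
    g=np.dstack([(G[...,:2]-t[:2])@ex,(G[...,:2]-t[:2])@ey])
    dz=P[...,2]-t[2]
    m=(d>0)&(dz>lo)&(dz<hi)&(g[...,0]<-8)&(g[...,0]>-60)&(abs(g[...,1])<32)
    q=g[m]
    from scipy.spatial import cKDTree
    def f(x):
        c=curve(x[3]); cy,sy=np.cos(x[2]),np.sin(x[2]); c=c@np.array([[cy,sy],[-sy,cy]])+x[:2]
        dd=cKDTree(c).query(q)[0]; return np.maximum(dd-2.,0)+0.2*dd
    r_=least_squares(f,[-26,0,0,.22],loss='soft_l1',f_scale=1.)
    return r_.x,m,np.sqrt(np.mean(f(r_.x)**2)),g
def overlay(n,p,s,R,x,zmid,u0,v0,w,h,k,name):
    ex=-R[:2,1]; ey=R[:2,2]; c=curve(x[3]);cy,sy=np.cos(x[2]),np.sin(x[2]); c=c@np.array([[cy,sy],[-sy,cy]])+x[:2]
    eye=np.array([[x[0]+2.2*cy,x[1]+2.2*sy]]); pts=np.vstack([c,eye])
    W=s['eef_pos'][:2]+pts[:,:1]*ex+pts[:,1:]*ey; W=np.c_[W,np.full(len(W),zmid)]
    U=(proj(n,W)[:,:2]-[u0,v0]+.5)*k-.5
    im=cv2.resize(p[v0:v0+h,u0:u0+w,::-1],None,fx=k,fy=k,interpolation=cv2.INTER_CUBIC)
    for a in U: cv2.circle(im,tuple(int(i) for i in a),1,(0,0,255),-1)
    cv2.imwrite(name,im); return W[-1]
E
python3 - <<'E'
from h import *
np.set_printoptions(suppress=True,precision=2)
s,R=state()
for n,box,ax in(('top',(310,110,80,80),(567.3,-211.2)),('side',(320,190,80,100),(568.9,-210.9))):
    a=np.load(f'pics/k{n[0]}.npz');
    for zz in (84,86,88):
        zm=s['eef_pos'][2]-zz
        x,m,e,g=ringfit(n,a['p'],a['d'],s,R,zm)
        W=overlay(n,a['p'],s,R,x,zm,*box,8,f'pics/m_{n}.png' if zz==86 else 'pics/tmp.png')
        print(n,zz,x,m.sum(),e,'eye',W,'move',np.array(ax)-W[:2])
E
```

```text
top 84 [-28.14   0.34   0.01   0.26] 161 1.2636933998924176 eye [ 567.71 -208.51  132.35] move [-0.41 -2.69]
top 86 [-27.55   0.14   0.     0.26] 161 1.274426608878799 eye [ 568.13 -208.98  130.35] move [-0.83 -2.22]
top 88 [-26.94  -0.22   0.01   0.27] 157 1.23383731076122 eye [ 568.51 -209.57  128.35] move [-1.21 -1.63]
side 84 [-25.81   0.63  -0.03   0.25] 163 2.652159101392712 eye [ 569.86 -209.43  132.35] move [-0.96 -1.47]
side 86 [-25.24   2.77  -0.12   0.25] 157 2.4672717377341593 eye [ 571.25 -207.97  130.35] move [-2.35 -2.93]
side 88 [-24.32   4.57  -0.13   0.26] 153 2.423875707073081 eye [ 572.89 -206.81  128.35] move [-3.99 -4.09]
```

View pics/m_top.png

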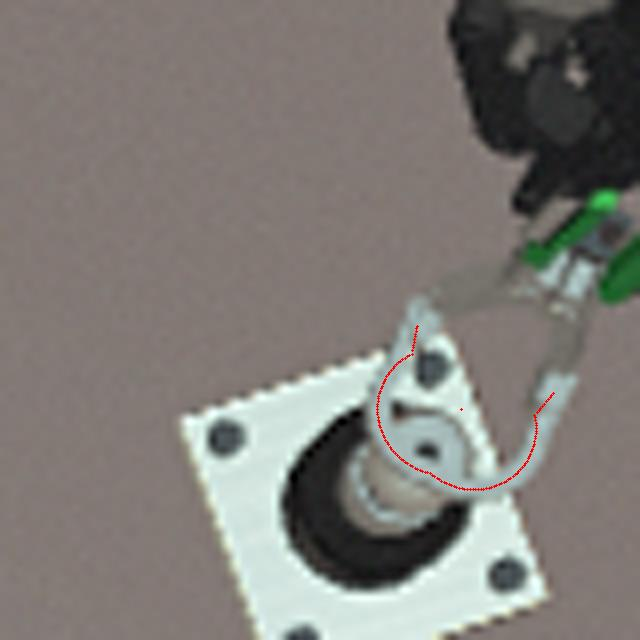

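View pics/m_side.png

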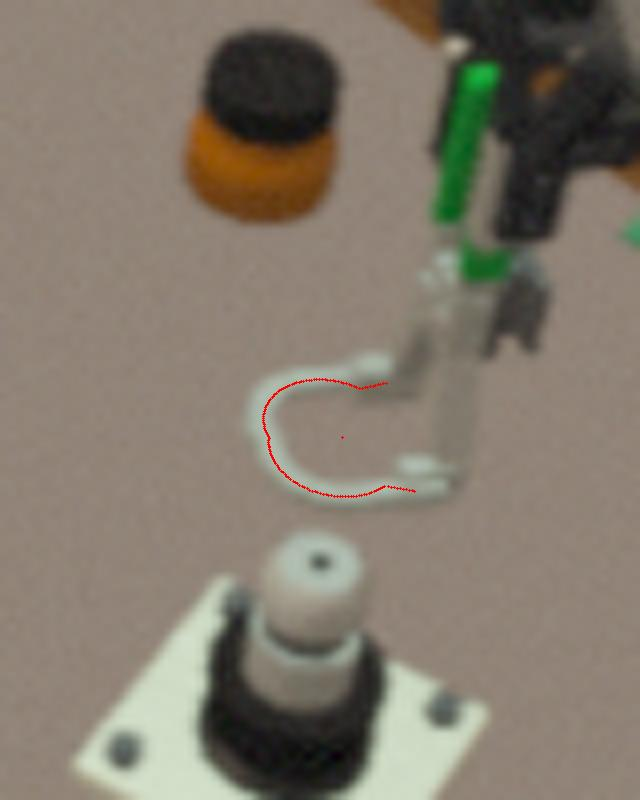

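```bash
sed -i 's/np.linspace(180,38,60)/np.linspace(180,34,60)/; s/def curve(sw=0.24,ear=8)/def curve(sw=0.24,ear=10)/; s/    q=g\[m\]/    m\&=p.astype(int).min(2)>150\n    q=g[m]/' h.py
python3 - <<'E'
from h import *
np.set_printoptions(suppress=True,precision=2)
s,R=state()
for n,box,ax in(('top',(310,110,80,80),(567.3,-211.2)),('side',(320,190,80,100),(568.9,-210.9))):
    a=np.load(f'pics/k{n[0]}.npz');
    for zz in (83,85,87):
        zm=s['eef_pos'][2]-zz
        x,m,e,g=ringfit(n,a['p'],a['d'],s,R,zm,-96,-74)
        W=overlay(n,a['p'],s,R,x,zm,*box,8,f'pics/m_{n}.png' if zz==85 else 'pics/tmp.png')
        print(n,zz,x,m.sum(),e,'eye',W,'move',np.array(ax)-W[:2])
    P=cloud(n,a['d']);print('z ring top',np.percentile(P[m][:,2]-s['eef_pos'][2],[10,25,50,75,90]))
    # tilt of ring along local x,y
    q=g[m]; A=np.c_[q,np.ones(len(q))]; print('plane',np.linalg.lstsq(A,P[m][:,2]-s['eef_pos'][2],rcond=None)[0])
E
```

```text
top 83 [-27.68  -0.03  -0.01   0.27] 117 0.8728577456709625 eye [ 567.92 -209.1   133.35] move [-0.62 -2.1 ]
top 85 [-27.05  -0.38   0.     0.28] 114 0.8108013752806261 eye [ 568.33 -209.68  131.35] move [-1.03 -1.52]
top 87 [-26.35  -0.62  -0.03   0.28] 111 0.8128873474131035 eye [ 568.8  -210.27  129.35] move [-1.5  -0.93]
z ring top [-85.57 -84.98 -83.63 -82.31 -80.31]
plane [  0.07   0.   -81.01]
side 83 [-26.34   1.85   0.21   0.25] 77 0.6461223494958045 eye [ 570.16 -207.62  133.35] move [-1.26 -3.28]
side 85 [-25.42   3.59   0.18   0.26] 76 0.643378810881153 eye [ 571.77 -206.55  131.35] move [-2.87 -4.35]
side 87 [-24.65   5.32   0.18   0.27] 75 0.6613965741543243 eye [ 573.25 -205.4   129.35] move [-4.35 -5.5 ]
z ring top [-84.33 -83.62 -82.71 -81.61 -80.99]
plane [  0.04   0.01 -81.26]
```

View pics/m_top.png

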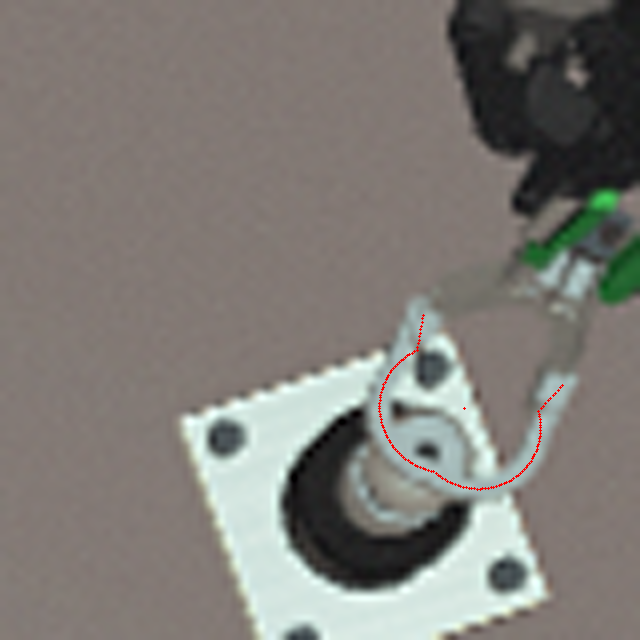

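View pics/m_side.png

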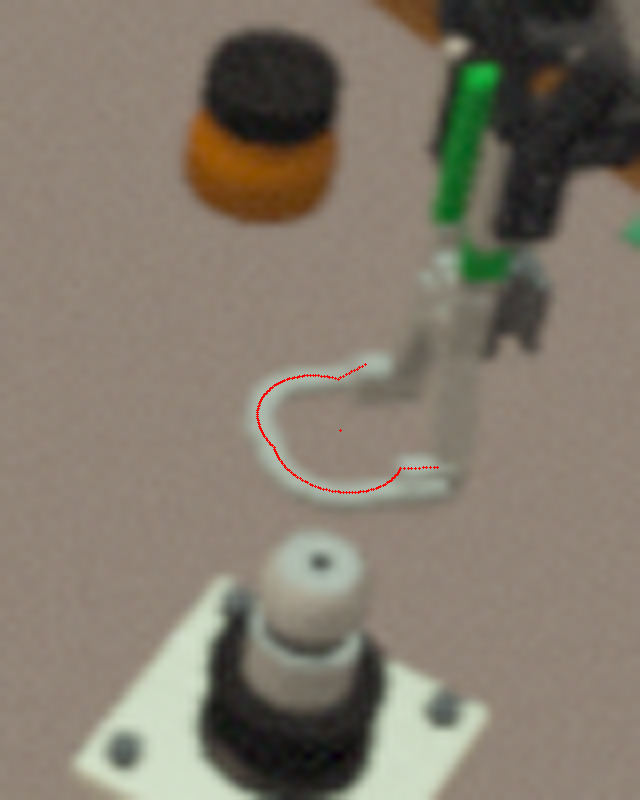

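```bash
sed -i 's/r_=least_squares(f,\[-26,0,0,.22\],loss=.soft_l1.,f_scale=1.)/g0=f; f=(lambda y: g0(np.r_[y,0,.27])) if fix else g0; r_=least_squares(f,[-26,0] if fix else [-26,0,0,.22],loss="soft_l1",f_scale=1.); e_=np.sqrt(np.mean(f(r_.x)**2)); r_.x=np.r_[r_.x,0,.27] if fix else r_.x/; s/lo=-94,hi=-76)/lo=-94,hi=-76,fix=False)/; s/return r_.x,m,np.sqrt(np.mean(f(r_.x)\*\*2)),g/return r_.x,m,e_,g/' h.py
python3 - <<'E'
from h import *
np.set_printoptions(suppress=True,precision=2)
s,R=state()
for n,box,ax in(('top',(310,110,80,80),(567.3,-211.2)),('side',(320,190,80,100),(568.9,-210.9))):
    a=np.load(f'pics/k{n[0]}.npz');
    for zz in (82,84,85,86):
        zm=s['eef_pos'][2]-zz
        x,m,e,g=ringfit(n,a['p'],a['d'],s,R,zm,-96,-74,True)
        W=overlay(n,a['p'],s,R,x,zm,*box,8,f'pics/n_{n}.png' if zz==84 else 'pics/tmp.png')
        print(n,zz,x,m.sum(),e,'eye',W,'move',np.array(ax)-W[:2])
    ax=np.array([*ax,0])
    U=lambda z:((proj(n,ax+[0,0,z])[:2]-box[:2]+.5)*8-.5)
    print([U(z) for z in (63,85)])
E
```

```text
top 82 [-28.05  -0.02   0.     0.27] 117 0.8670891706367375 eye [ 567.61 -208.9   134.35] move [-0.31 -2.3 ]
top 84 [-27.49  -0.29   0.     0.27] 114 0.8373616487452242 eye [ 567.98 -209.4   132.35] move [-0.68 -1.8 ]
top 85 [-27.17  -0.44   0.     0.27] 114 0.8420890055657438 eye [ 568.19 -209.68  131.35] move [-0.89 -1.52]
top 86 [-26.85  -0.58   0.     0.27] 114 0.8462388464624421 eye [ 568.41 -209.96  130.35] move [-1.11 -1.24]
[array([406.54, 468.14]), array([426.11, 450.92])]
side 82 [-26.55   1.55   0.     0.27] 78 1.2797906770509477 eye [ 569.67 -208.21  134.35] move [-0.77 -2.69]
side 84 [-25.75   3.29   0.     0.27] 77 1.2926343715162631 eye [ 571.18 -207.03  132.35] move [-2.28 -3.87]
side 85 [-25.36   4.14   0.     0.27] 76 1.129879635516481 eye [ 571.93 -206.47  131.35] move [-3.03 -4.43]
side 86 [-24.96   5.05   0.     0.27] 76 1.1360827037219412 eye [ 572.7  -205.84  130.35] move [-3.8  -5.06]
[array([309.13, 613.61]), array([320.05, 560.98])]
```

View pics/n_side.png

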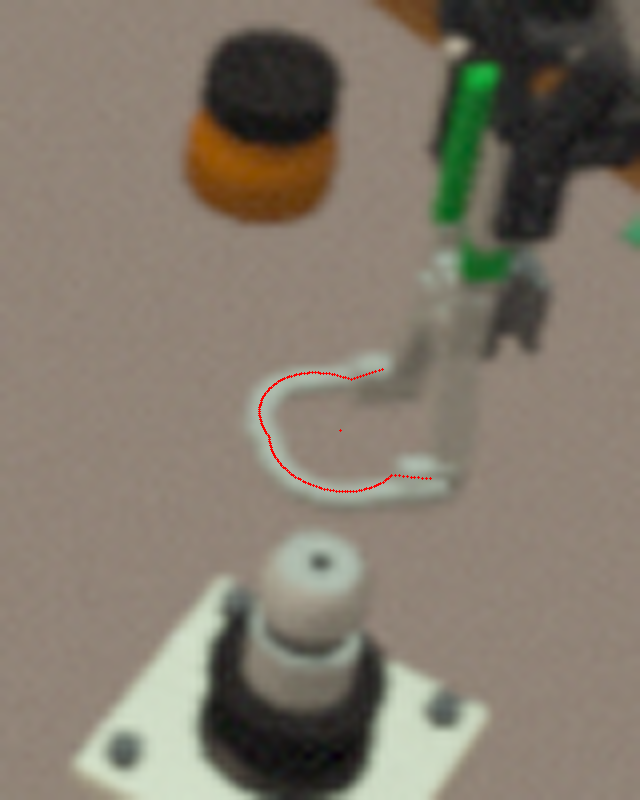

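Request:
step_arm:
  rows:
    - [0.3,-0.7,-2,0.003,0.006,0,22]
    - [0.7,-1.5,-6,0.007,0.013,0,22]
    - [1.1,-2.3,-12,0.011,0.02,0,22]
    - [1.4,-3,-20,0.014,0.027,0,22]
    - [1.4,-3,-28,0.014,0.027,0,22]
    - [1.4,-3,-34,0.014,0.027,0,22]
    - [1.4,-3,-37,0.014,0.027,0,22]
    - [1.4,-3,-37,0.014,0.027,0,22]

```text
clock: 11.65
eef_pos: [591.8, -223.9, 179.2]
tcp_rot: [1.3, 1.546, 2.387]
contact_force: [-0.5, -0.7, -2.8]
opening: 0.288
```

```bash
python3 - <<'E'
from h import *
np.set_printoptions(suppress=True,precision=3)
F={}
for n in('top','side'): F[n]=vision.grab_frame(n); np.savez(f'pics/o{n}.npz',p=F[n][0],d=F[n][1])
s,R=state();print(s['eef_pos'],R,s['contact_force'],s['opening']*85.4)
for n,box,ax in(('top',(315,130,80,70),(567.3,-211.2)),('side',(320,205,70,85),(568.9,-210.9))):
    p,d=F[n]
    crop(p,*box,8,f'pics/oc_{n}.png')
    for zz in (83,84,85,):
        zm=s['eef_pos'][2]-zz
        x,m,e,g=ringfit(n,p,d,s,R,zm,-92,-77,True)
        W=overlay(n,p,s,R,x,zm,*box,8,f'pics/o_{n}.png' if zz==84 else 'pics/tmp.png')
        print(n,zz,x,m.sum(),e,'eye',W,'move',np.array(ax)-W[:2])
    P=cloud(n,d)
    q=g[m]; A=np.c_[q,np.ones(len(q))]; print('plane',np.linalg.lstsq(A,P[m][:,2]-s['eef_pos'][2],rcond=None)[0])
E
```

```text
[ 592.064 -223.96   179.668] [[-0.017 -0.885  0.465]
 [ 0.017  0.465  0.885]
 [-1.     0.023  0.007]] [-0.8    0.543 -1.694] 24.716850303791496
top 83 [-29.937  -0.059   0.      0.27 ] 108 1.756899823180239 eye [ 567.484 -211.124   96.668] move [-0.184 -0.076]
top 84 [-29.611  -0.178   0.      0.27 ] 108 1.7598038160623661 eye [ 567.718 -211.381   95.668] move [-0.418  0.181]
top 85 [-29.296  -0.334   0.      0.27 ] 108 1.7611595724301194 eye [ 567.924 -211.665   94.668] move [-0.624  0.465]
plane [  0.071  -0.006 -80.131]
side 83 [-27.774   2.845   0.      0.27 ] 85 2.0778217748518193 eye [ 570.749 -209.558   96.668] move [-1.849 -1.342]
side 84 [-27.376   3.715   0.      0.27 ] 85 2.0792383778644514 eye [ 571.507 -208.972   95.668] move [-2.607 -1.928]
side 85 [-26.99   4.6    0.     0.27] 85 2.081428082944454 eye [ 572.259 -208.368   94.668] move [-3.359 -2.532]
plane [  0.012   0.01  -81.046]
```

View pics/oc_top.png

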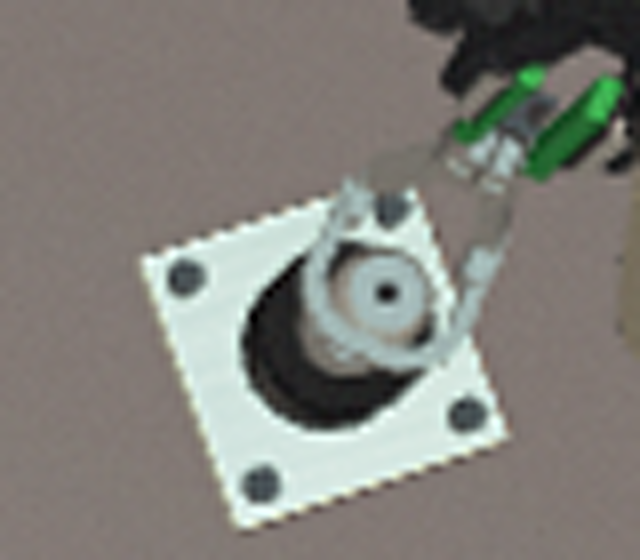

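View pics/oc_side.png

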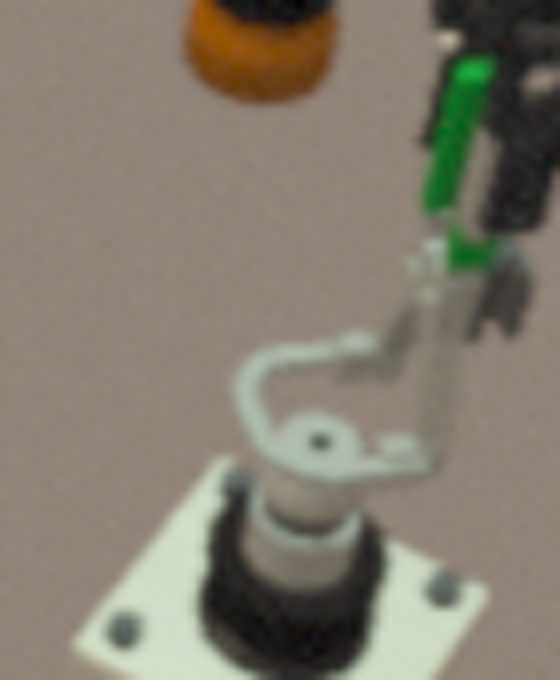

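View pics/o_top.png

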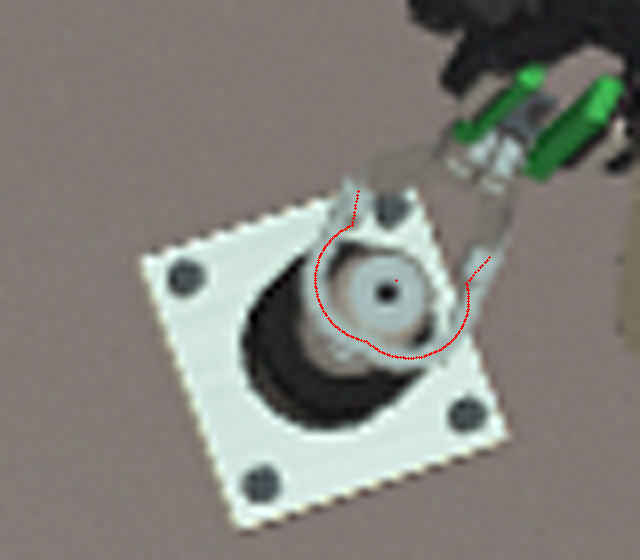

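View pics/o_side.png

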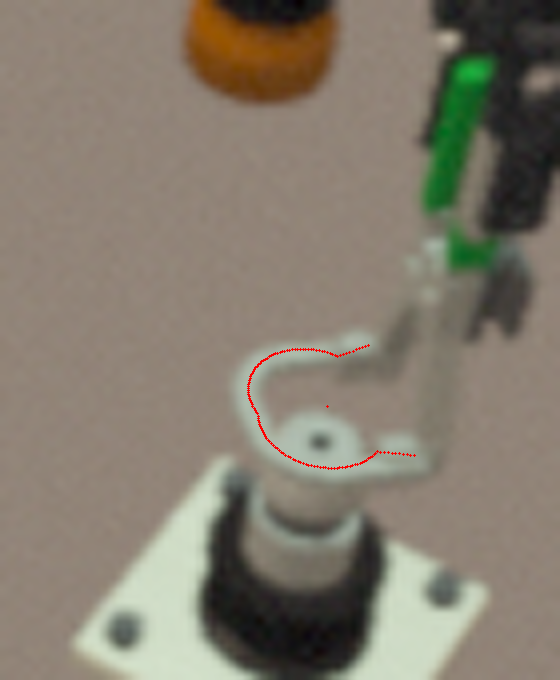

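The top crop shows the axle hole at (386,292) inside the ring. Allowing for height parallax the eye should sit at (395,284), and the fit puts it at (397,281). The side crop agrees to about 1–2 mm. I lower a little and check the forces and the gaps.

Request:
step_arm:
  rows:
    - [0,0,-1,0,0,0,22]
    - [0,0,-2.5,0,0,0,22]
    - [0,0,-4,0,0,0,22]
    - [0,0,-6,0,0,0,22]
    - [0,0,-8,0,0,0,22]
    - [0,0,-9.5,0,0,0,22]
    - [0,0,-10,0,0,0,22]
    - [0,0,-10,0,0,0,22]

```text
clock: 12.75
eef_pos: [592.1, -224.0, 169.6]
tcp_rot: [1.289, 1.547, 2.376]
contact_force: [0.4, 0.3, -2.3]
opening: 0.293
```

```bash
python3 - <<'E'
from h import *
np.set_printoptions(suppress=True,precision=3)
F={}
for n in('top','side'): F[n]=vision.grab_frame(n)
s,R=state();print(s['eef_pos'],s['contact_force'],s['wrist_torque'],s['opening']*85.4)
for n,box in(('top',(335,145,50,45)),('side',(340,230,45,45))):
    p,d=F[n]; crop(p,*box,13,f'pics/p_{n}.png')
E
```

```text
[ 592.106 -223.981  169.688] [ 0.019 -0.471 -2.107] [-0.032  0.009 -0.013] 24.872496137893148
```

View pics/p_top.png

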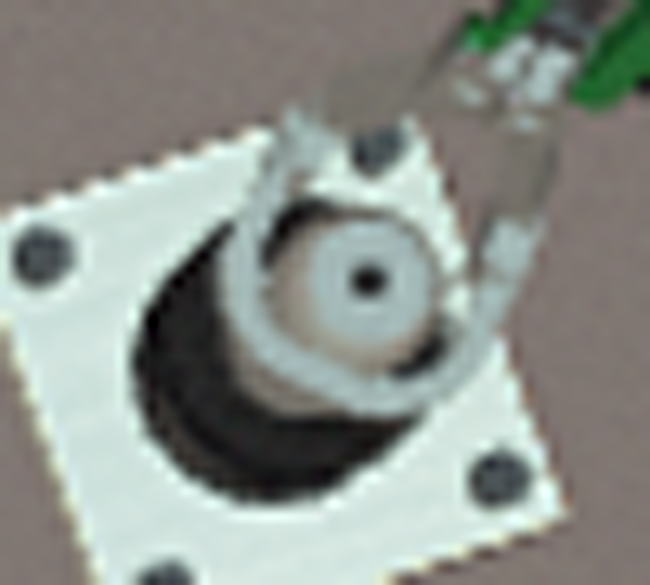

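View pics/p_side.png

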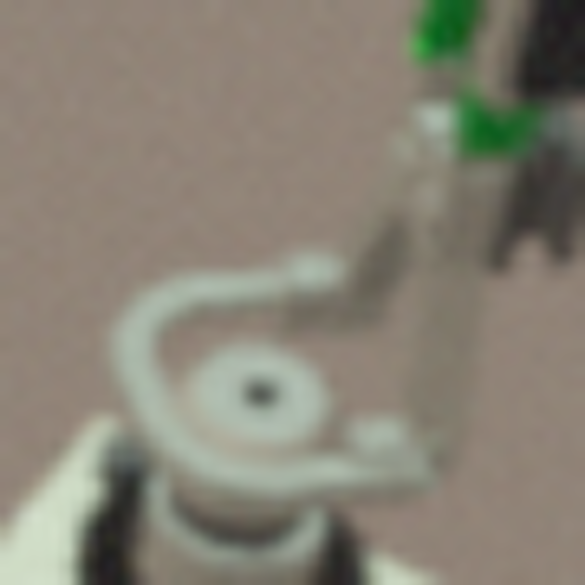

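Side crop: the ring opening's middle is at about (257,377), with the axle top hole at (262,393). Top crop: the ring sits slightly left of ideal. I draw the ideal ring outline on both pictures to quantify this.

```bash
cat >> h.py <<'E'
def ideal(n,p,R,ax,z,box,k,name,sw=.25,off=(0,0),yaw=0):
    c=curve(sw,10)-[2.2,0]; t=np.gradient(c,axis=0); t/=np.linalg.norm(t,axis=1)[:,None]; nn=np.stack([-t[:,1],t[:,0]],1)
    ex=-R[:2,1]/np.linalg.norm(R[:2,1]); ey=np.array([-ex[1],ex[0]])
    im=cv2.resize(p[box[1]:box[1]+box[3],box[0]:box[0]+box[2],::-1],None,fx=k,fy=k,interpolation=cv2.INTER_CUBIC)
    for sg,col in((3,(0,0,255)),(-3,(255,0,0))):
      for dz in(2.25,-2.25):
        q=c+sg*nn+off; W=np.c_[np.array(ax)+q[:,:1]*ex+q[:,1:]*ey,np.full(len(q),z+dz)]
        U=(proj(n,W)[:,:2]-box[:2]+.5)*k-.5
        for a in U: cv2.circle(im,tuple(int(i) for i in a),1 if dz>0 else 0,col,-1)
    cv2.imwrite(name,im)
E
python3 - <<'E'
from h import *
F={}
for n in('top','side'): F[n]=vision.grab_frame(n);np.savez(f'pics/q{n}.npz',p=F[n][0],d=F[n][1])
s,R=state();print(s['eef_pos'])
for n,box,ax in(('top',(335,145,50,45),(567.3,-211.2)),('side',(340,230,45,45),(568.9,-210.9))):
    p,d=F[n]; ideal(n,p,R,ax,s['eef_pos'][2]-84,box,13,f'pics/q_{n}.png')
    P=cloud(n,d); print(n,proj(n,np.array([*ax,85]))[:2])
    c=proj(n,np.array([*ax,85]))[:2].round().astype(int); print('axletop z',np.median(P[c[1]-2:c[1]+3,c[0]-2:c[0]+3,2]))
E
```

```text
[ 592.07675793 -223.97854184  169.6996654 ]
top [362.82672112 165.92689776]
axletop z 84.51062675015123
side [359.56884322 259.685274  ]
axletop z 86.20344522686389
```

View pics/q_top.png

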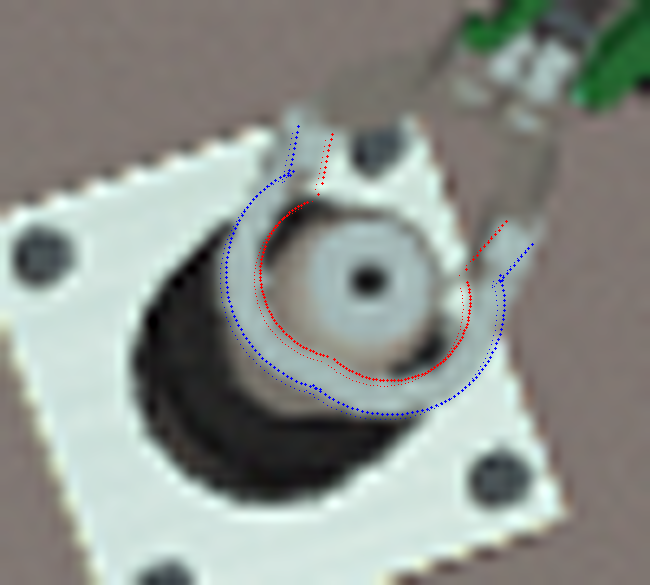

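View pics/q_side.png

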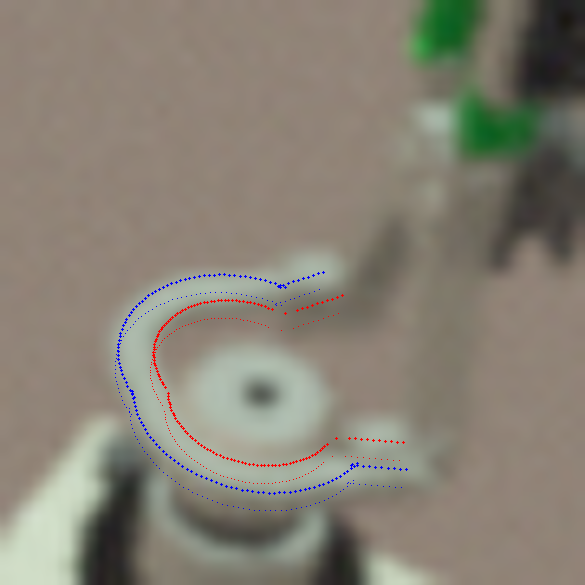

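```bash
python3 - <<'E'
from h import *
np.set_printoptions(suppress=True,precision=0,linewidth=220)
for n,sl in(('side',(slice(248,272),slice(346,376))),('top',(slice(152,180),slice(350,378)))):
    a=np.load(f'pics/q{n}.npz'); P=cloud(n,a['d']); print(n); print(P[sl][...,2].clip(0,200).astype(int))
E
```

```text
side
[[  0   0   2   2   0   3   2   0   1   2   2   0   2   0   3   1   1   3   1   1   4 101 108 107 106 108 125 129 131 130]
 [  2   1   0   1   3   2   3   3   0   1   0   2   0   4   2   1   5   2   4  90  96  98 105 101 103 104 124 128 200 128]
 [  2   4   2   1   3   0   2   2   4   2   2   0   0   1   0   2  89  95  89  94  93 100 101 100  96  97 121 124 200 124]
 [  0   2   1   1   3   2   0  86  89  89  87  88  85  86  85  84  91  92  94  91  92  95  95  92  93   0 124 122 120 123]
 [  0   3   4   3   2  88  88  89  87  89  86  88  87  86  88  88  91  90  90  90  88  87  89  89  89   3 116 121 121 119]
 [  0   0   2   2  89  84  84  87  87  87  85  86  86  85  85  82  87  86  85  86  85  87  86  85   2   3 114 119 117 116]
 [  1   0   2   0  89  87  89  86  85   1   1   2   4   1   1  80  84  83  81  84  80  81  82  82   1   0 115 117 116 113]
 [  3   2   1  89  89  90  87   1   1   3   1   3   2   0   0   1  81  78  80   1   1   2   0   0   2   2 110 113 110 114]
 [  1   1   1  89  89  89   0   1   4   4   3   5   0  83   0   2   1   1   0   0   1   3   2   2   0 104 111 1
[... 4382 characters left out ...]
   0   0]
 [ 40  37  40  37  43  51  82  88  89  87  88  86  88  87  87  86  90  89  84  88  84   7  10   8  10   1   0   3]
 [ 43  39  39  39  43  42  47  50  52  83  90  89  86  87  88  87  85  88  85  89   6  10  10  10  10   2   0   2]
 [ 38  42  38  38  41  39  40  44  45  46  43  84  87  87  89  84  90  86   9  10   9   9   8   7  12   8   0   0]
 [ 38  37  36  37  36  38  38  36  41  40  39  42  42  37  38  41  41   8   9   9  10   8   9   8   8  11   0   0]
 [ 32  40  40  40  40  37  41  39  40  41  42  38  39  39  36  40  42  12  11  12   9   8   9   8   7  10   2   1]
 [ 16  32  37  38  39  39  39  38  39  38  39  41  37  38  39  11   8   7   9   9   7  10  11   9   7   9   9   3]]
```

Depth on both cameras puts the ring's mid height at about 85.7 mm. The edges show a residual offset of about (+0.5, +0.6) mm. I correct that and lower to about 75 mm.

Request:
step_arm:
  rows:
    - [-0.5,-0.6,0,0,0,0,22]
    - [-0.5,-0.6,-1,0,0,0,22]
    - [-0.5,-0.6,-3,0,0,0,22]
    - [-0.5,-0.6,-5,0,0,0,22]
    - [-0.5,-0.6,-7,0,0,0,22]
    - [-0.5,-0.6,-9,0,0,0,22]
    - [-0.5,-0.6,-10.5,0,0,0,22]
    - [-0.5,-0.6,-10.5,0,0,0,22]

```text
clock: 13.95
eef_pos: [591.5, -224.5, 159.0]
tcp_rot: [1.291, 1.547, 2.378]
contact_force: [0.1, -0.3, -1.8]
opening: 0.287
```

```bash
python3 - <<'E'
from h import *
np.set_printoptions(suppress=True,precision=3)
F={}
for n in('top','side'): F[n]=vision.grab_frame(n);np.savez(f'pics/r{n}.npz',p=F[n][0],d=F[n][1])
s,R=state();print(s['eef_pos'],s['contact_force'],s['wrist_torque'],s['opening']*85.4)
for n,box,ax in(('top',(335,145,50,45),(567.3,-211.2)),('side',(340,235,45,45),(568.9,-210.9))):
    p,d=F[n]; ideal(n,p,R,ax,s['eef_pos'][2]-84,box,13,f'pics/r_{n}.png')
E
```

```text
[ 591.633 -224.576  159.246] [ 0.259 -0.02  -2.408] [-0.002  0.016 -0.004] 24.630589831919817
```

View pics/r_top.png

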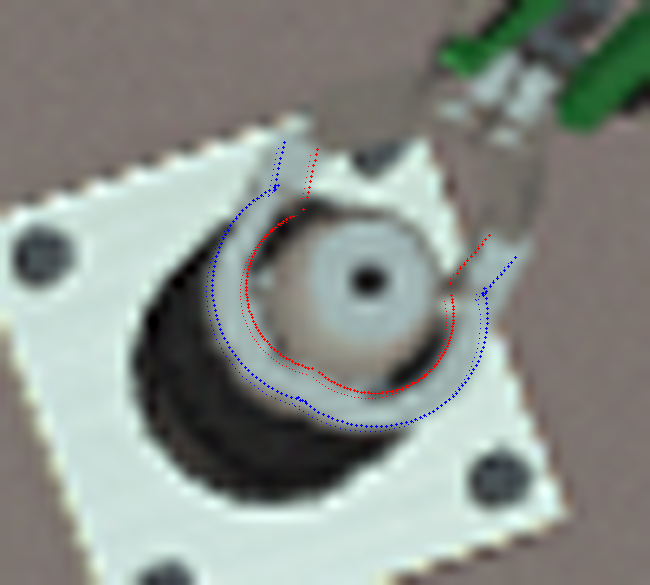

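View pics/r_side.png

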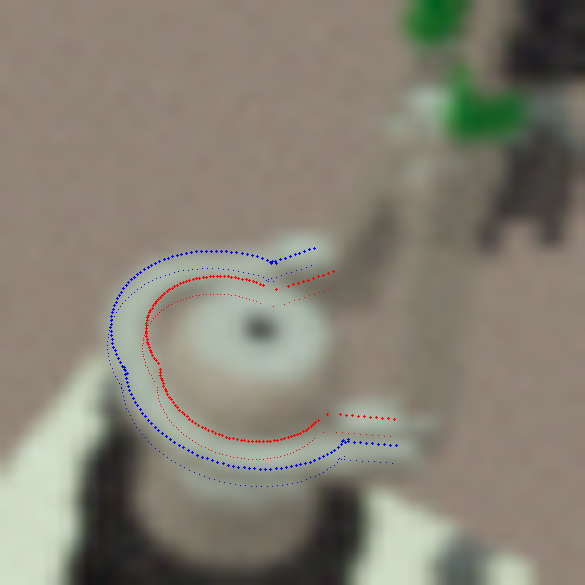

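The ring is round the axle's upper end with no contact, and the model outline matches in both views. I lower it the last 12 mm to the groove.

Request:
step_arm:
  rows:
    - [0,0,-1,0,0,0,22]
    - [0,0,-3,0,0,0,22]
    - [0,0,-5,0,0,0,22]
    - [0,0,-7,0,0,0,22]
    - [0,0,-9,0,0,0,22]
    - [0,0,-11,0,0,0,22]
    - [0,0,-12,0,0,0,22]
    - [0,0,-12,0,0,0,22]

```text
clock: 15.05
eef_pos: [591.6, -224.6, 147.2]
tcp_rot: [1.287, 1.547, 2.374]
contact_force: [0.1, -0.1, -0.9]
opening: 0.29
```

```bash
python3 - <<'E'
from h import *
np.set_printoptions(suppress=True,precision=3)
F={}
for n in('top','side'): F[n]=vision.grab_frame(n);np.savez(f'pics/s{n}.npz',p=F[n][0],d=F[n][1])
s,R=state();print(s['eef_pos'],s['contact_force'],s['wrist_torque'],s['opening']*85.4)
for n,box,ax in(('top',(335,145,50,45),(567.3,-211.2)),('side',(340,240,45,45),(568.9,-210.9))):
    p,d=F[n]; ideal(n,p,R,ax,s['eef_pos'][2]-84,box,13,f'pics/s_{n}.png'); crop(p,*box,13,f'pics/t_{n}.png')
    zm=s['eef_pos'][2]-84
    P=cloud(n,d); rad=np.hypot(P[...,0]-ax[0],P[...,1]-ax[1]); x,m,e,g=ringfit(n,p,d,s,R,zm,-88,-78,True)
    m&=(rad>16.5); q=g[m]; A=np.c_[q+[26,0],np.ones(len(q))]; print(n,m.sum(),'plane at eye',np.linalg.lstsq(A,P[m][:,2],rcond=None)[0], np.median(P[m][:,2]))
    c=proj(n,np.array([*ax,85]))[:2].round().astype(int); print('axletop z',np.median(P[c[1]-2:c[1]+3,c[0]-2:c[0]+3,2]))
    hub=(rad>21)&(rad<25)&(P[...,2]>34)&(P[...,2]<46)&(p.max(2)<60); print('hub z (40)',np.median(P[hub][:,2]),hub.sum())
E
```

```text
[ 591.641 -224.575  147.27 ] [-0.019 -0.084 -2.281] [-0.091 -0.047  0.   ] 24.893723133749386
top 72 plane at eye [ 0.022  0.001 65.08 ] 64.88874491131304
axletop z 84.01568073369606
hub z (40) 39.68617103565123 41
side 59 plane at eye [-0.026 -0.015 65.444] 65.9618078462463
axletop z 85.67393278424629
hub z (40) 40.79158362036139 44
```

View pics/s_top.png

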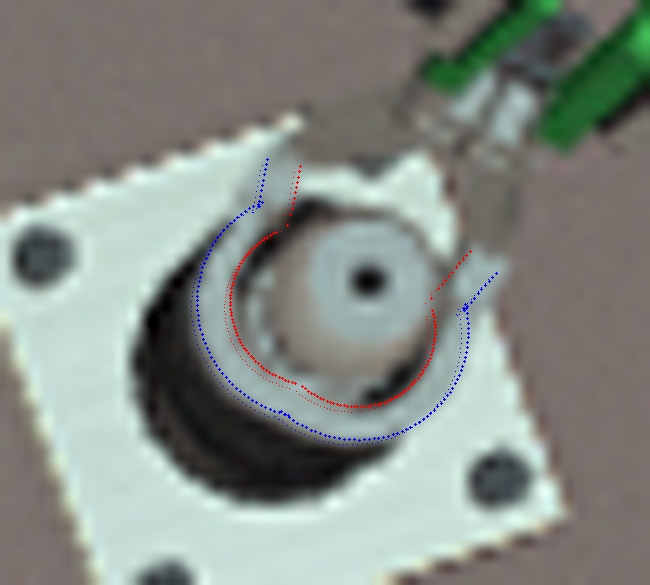

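View pics/s_side.png

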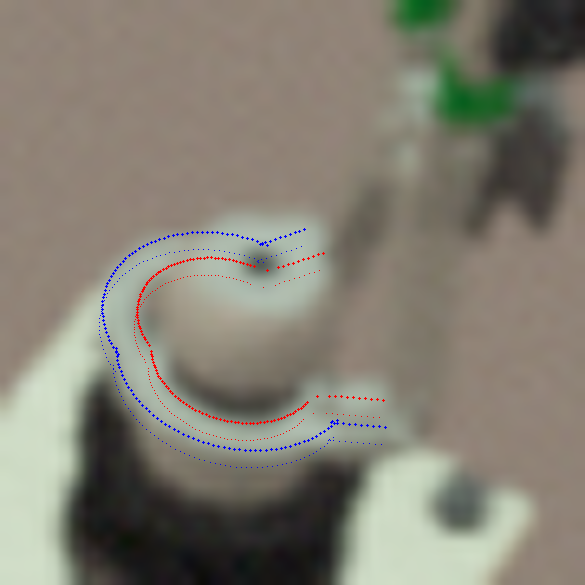

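View pics/t_side.png

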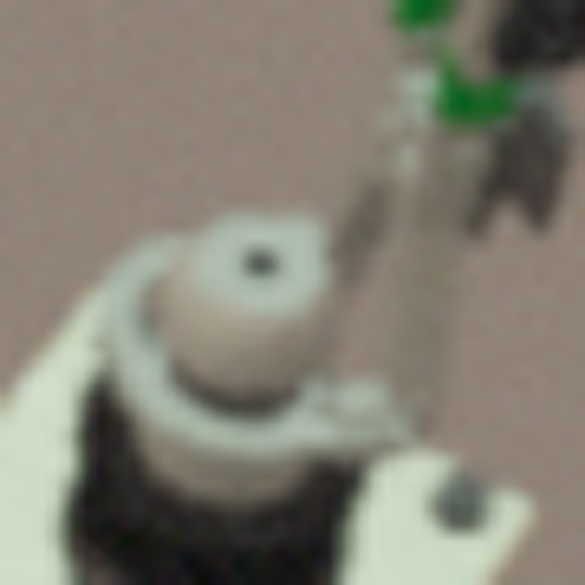

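Both views show the ring centred and level at the groove, at a mid height of about 63 mm. The wrist force is only the 2.3 N weight of the pliers and ring. I check that everything is still and hand in.

```bash
python3 - <<'E'
from h import *
s=r.sense(); print(s['clock'],abs(s['qvel']).max(),s['eef_pos'],s['contact_force'],s['opening'])
print(order.sign_off())
E
```

```text
15.15 0.0015211253103621233 [ 591.64081992 -224.57480773  147.26978854] [-0.01878195 -0.08407389 -2.28107184] 0.29149558704624573
the job is handed in; nothing more can be done
None
```

The job is handed in at 15.15 s: the pliers are still squeezed and the spread ring sits at the axle groove. The hand-in gave no verdict.

I squeezed the pliers in the holder with the grip set to 50 N, lifted them straight up, and carried them over the axle. I corrected the tilt by about 0.03 rad and the position from both cameras, then lowered in short steps.

Last checks before handing in:
- **Height:** the ring's mid height is about 63 mm by depth in both cameras. The raw top-face readings were 65.1 and 65.4 mm, each corrected for that camera's own error at the axle.
- **Tilt:** under about 0.03 rad in either camera.
- **Centring:** an ideal ring outline centred on the axle matched both pictures to about 1 mm.
- **Contact:** the wrist force was only the 2.3 N weight of pliers and ring, so the ring did not appear to be leaning on the axle.
- **Stillness:** the joints were at rest and the opening was steady.

**Disagreements:**
- The two cameras differ by about 1.6 mm in absolute position, so I only compared ring and axle within the same camera.
- My first automatic fits in the side view were off by several millimetres, and I replaced them with edge and depth comparisons.
- The gripper reads about 25 mm opening when converted linearly, against the 28 mm expected. I took that as the sensor scale, since the ring was visibly spread.

I did not measure the jar, screwdriver and pulley at the end; the arm passed well above them.

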